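Tip the spoon rest out of its flush recess and lay it by the hob

TASK

The beech spoon rest lies flush in its recess in the black shelf, with no room for fingers round it: press its hollow end down so that the plain end tips up, and ease it along until the plain end stays up on the rim by itself when you let go. Then take it by that raised end and lay it gently on the middle of the cork mat, in line with the mat, hollow side up and with the hollow end towards the hob. Leave the jars, the pepper mill and the yellow container as they stand.

Things in the scene. Friction and masses are not known exactly. Their poses are not given: they have to be found in the camera images.
- rest_center (a point): Centre (half-way up) of the pale beech spoon rest: 66 wide (its x), 170 long (y), 12 thick (z up), 0.13 kg. It starts in the recess, top level with the shelf, axes as the nest's; gaps of 1.75 mm at the sides and 2.5 mm at the ends. Its -y end has the hollow; a handle groove 16 wide, 3 deep runs from there to the plain +y end. Its mass centre lies 3 mm towards the plain end.
- rest_plain (a point): On the spoon rest: middle of the bottom edge of its plain end face, 85 mm along +y from its centre and 6 mm below it; same axes. Once it is up on the rim, the wood above the shelf here is 12 mm thick and 66 wide, the end to grasp across its width. Held there, most of its weight hangs out to the hollow side: a weak grip lets it droop.
- rest_hollow (a point): On the spoon rest: middle of the floor of the hollow, 58 mm along -y from its centre; the place to press. The hollow (floor a darker brown) is 48 wide (x), 38 long (y), 5 deep, with 7 mm of wood beneath; it lies 8 to 46 mm from the end face. A closed pair of fingers fits in and can push on its wall nearest the middle.
- nest: Black lacquered base unit of the shelf, fixed, 115 (x) x 240 (y) x 75 high, origin at the centre of its underside. Centred in its top is the recess, 69.5 (x) x 175 (y): 12 mm deep on the +y side (the seat), 36 mm deep on the -y side (the well, under the hollow end). Its top is clear 22 mm to either side of the recess, then the open front on -x, the jar shelf (same height) on +x.
- nest_ridge (a point): Middle of the ridge, the step between seat and well, over which the spoon rest tips: 10 mm along -y from the nest's centre, 12 mm below the shelf's top, across the whole recess; axes as the nest. With the hollow pressed 8 to 12 mm down, the plain end stands well clear of the rim; let go, it falls back into the recess unless it has been pushed along.
- nest_rim (a point): Middle of the recess's rim at the plain (+y) end, 87.5 mm from the nest's centre, level with the shelf's top. If the tipped spoon rest is pushed 10 to 20 mm towards +y (letting the pressed end rise 2 or 3 mm on the way) and then let up, its plain end comes down on this rim and it stays, tilted about 0.12 rad, on rim and ridge.
- mat: Cork mat fixed on the worktop, 106 (x) x 210 (y) x 4 thick, origin at the centre of its underside; its -y end faces the black glass hob.
- mat_center (a point): Centre of the cork mat's top face, 4 mm above the worktop; axes as the mat (long side along y, -y towards the hob).
- jar_a: Bystander: hexagonal glass jar with red lentils, 62 across the flats, 127 high with its cork-coloured stopper, loose on the shelf behind the recess (+x), its face about 130 mm from the recess's centre line; origin at the centre of its underside. The order of the row varies.
- jar_b: Bystander: hexagonal glass jar with yellow corn, 62 across the flats, 127 high with its cork-coloured stopper, loose on the shelf behind the recess (+x), its face about 130 mm from the recess's centre line; origin at the centre of its underside. The order of the row varies.
- jar_c: Bystander: hexagonal glass jar with green split peas, 62 across the flats, 127 high with its cork-coloured stopper, loose on the shelf behind the recess (+x), its face about 130 mm from the recess's centre line; origin at the centre of its underside. The order of the row varies.
- jar_d: Bystander: hexagonal glass jar with brown beans, 62 across the flats, 127 high with its cork-coloured stopper, loose on the shelf behind the recess (+x), its face about 130 mm from the recess's centre line; origin at the centre of its underside. The order of the row varies.
- mill: Bystander: chrome pepper mill, 56 across, 160 high, loose on the shelf among the jars; origin at the centre of its underside.
- tub: Bystander: yellow clip-lid plastic container, 86 x 136 x 77 high, loose on the shelf; origin at the centre of its underside.
Not all that is in view belongs to the job. There is more than one size of the part that bears rest_center; the job needs the largest.

How it is judged:
On the way, in this order (a step that is already met when the one before it is completed fails the run):
1. the hollow end is pressed down into the well and the plain end is tipped up clear of the rim (z of rest_plain in the frame of nest above 0.078 m and z of rest_hollow in the frame of nest below 0.066 m), for 0.1 s.
2. the spoon rest, let go, stays tilted with its plain end up on the rim of the recess (z of rest_plain in the frame of nest above 0.071 m and y of rest_plain in the frame of nest above 0.088 m and z of rest_hollow in the frame of nest below 0.07 m and contact force between rest and the arm below 0.2 N and contact force between rest and the fingers below 0.2 N and linear speed of rest below 0.02 m/s), for 0.2 s.
At the end, for the whole second after the job is handed in: The spoon rest lies flat and still on the cork mat, hollow side up (within 0.05 rad of level), its centre within 25 mm of the mat's centre, its length within 0.2 rad of the mat's, the hollow end towards the hob; jars, mill and container have not been moved by more than 25 mm nor tipped (horizontal distance between rest_center and mat_center below 0.025 m and angle between the y axis of rest_center and the y axis of mat_center, either way round below 0.2 rad and y of rest_hollow in the frame of mat_center below -0.02 m and angle between rest_center's own z axis and vertical below 0.05 rad and z of rest_center in the frame of mat_center below 0.009 m and linear speed of rest below 0.01 m/s); the robot touches nothing.
It fails at once if a jar, the pepper mill or the yellow container is shifted by more than 25 mm or tipped (distance of any of jar_a, jar_b, jar_c, jar_d, mill, tub from where it was at the start of the episode above 0.025 m or angle between any of jar_a, jar_b, jar_c, jar_d, mill, tub's own z axis and vertical above 0.25 rad).
It fails at once if the spoon rest is dropped (lands on the worktop faster than 0.6 m/s) (height (world z) of rest_center below 0.035 m and linear speed of rest above 0.6 m/s).
It also fails if it takes over 64 s, if anything falls off the work surface, if the arm or the gripper's body presses on something with over 40 N, if the wrist force passes 120 N, or if a joint passes its speed limit or range.

ROBOT

A 7-joint arm with a two-finger parallel gripper is mounted at the origin on the work surface. World frame = base frame: x ahead of the robot, y to its left, z up, the work surface at z = 0. Lengths are in m, angles in rad, forces in N, time in s.
With the tool pointing down it reaches from about 0.4 to 0.85 m from the base axis. Payload 6.9 kg.
Tool frame: the origin (TCP) lies midway between the tips of the shut fingers; the grasp point (between the pads) lies behind it (ctrl.pinch_z is the z of the grasp point in the tool frame, in m); z points along the fingers, y is the line along which they close (so a half turn about z gives the same grasp; the last joint's range is limited). The gripper opens to 85 mm and grips with 20 to 120 N. Pads are 22 mm wide; open, the fingers measure 114 mm over their backs; the gripper's body (76 mm by 85 mm) begins 54 mm behind the grasp point. The pads swing forward as they close: fully open they stand 13 mm farther back than shut.
Start: joints at [1.292, 0.507, -0.238, 1.5, 0.126, 1.149, -0.155], TCP at [0.235, -0.579, 0.231] pointing down, gripper open.
Joint ranges: [-3.08, 3.08], [-0.24, 2.05], [-1.43, 1.35], [0, 2.5], [-1.52, 4.66], [0.17, 1.96], [-2.89, 2.89]. Speed limits (rad/s): [2.39, 2.39, 3.14, 3.14, 3.14, 3.14, 3.14].

INTERFACE

Orientations are given as a unit quaternion [w, x, y, z].
In Python, from station import ctrl, get_state, vision, ticket, models gives the robot as it stands. Calls block until the motion is done:
- ctrl.movep(position, orientation): joint-space move of the TCP to a pose.
- ctrl.movel(position, frame=None, max_speed=0.15): straight line of the TCP; frame=None keeps the orientation; max_speed is the mean speed in m/s.
- ctrl.set_joints(angles): joint-space move.
- ctrl.ungrasp() and ctrl.close_gripper(force=None): open the fingers fully, or close them until they stop; force is the grip in N (None keeps the last).
- ctrl.pause(seconds).
- ctrl.ik(position, orientation): joint angles nearest the present ones, or None.
- get_state(): the state.
- vision.grab_frame(name): name is "scene" or "side" or "wrist"; returns (picture, depth): 420x560x3 uint8, blue, green, red; 420x560 float32, m along the optical axis (not along the pixel's ray), 0 where there is no reading.
- vision.camera_info(name): a dict with "mtx" (3x3 intrinsics, pixels), "dist_coeffs" ([k1, k2, p1, p2, k3] as OpenCV has them; the pictures are not rectified), "R" (3x3) and "t" (3): a world point X has camera coordinates R X + t; the wrist camera has in their place "hand_eye" (4x4, takes a point from camera to tool coordinates, whose origin is the TCP and whose axes are the flange's). Camera axes: x right, y down, z forward; pixel columns grow to the right and rows downward; lengths in m; the calibration is good to about 2 mm. A picture is of the moment at which its call begins: read the wrist's pose just before it. camera_info takes no time and is no camera call.
A pose or a line that the arm cannot do raises ctrl.Unreachable and nothing moves.
- ticket.close_job(): hands the job in; it is judged then, once.
Trained networks look in the newest picture that a camera, given by its name, has taken for a name from the list of things; names that differ only in an ending like _2 or _b are one class to them, and where a whole thing is asked for, a point or a joint stands for the part that bears it (a point fixed in the world has none). Each returns a list of dicts, best first, with "p" (0 to 1); they miss things now and then, are a little off and sometimes report something else, mostly with a low value. They report only what shows in the picture. A call takes as long as a camera call. They do not tell look-alikes from the thing itself.
- models.recognise(camera, target): "point" ([column, row] in pixels, amid what is visible of it).
- models.masks_of(camera, target): "mask" (420x560 bool, what is visible of it) and "point" ([column, row] in pixels, amid what is visible of it).
The state is a dict: "time": time; "qpos": joint angles; "qd": joint speeds; "tau": joint torques, N m; "tcp_pos": TCP position; "eef_rot": TCP orientation; "contact_force": force on the tool from outside, world axes, zero at the start; "wrist_torque": the same for the moment, N m; "width": finger opening in m; "gripper_force": force on a finger pad.
Only numpy, scipy, OpenCV 4.12 (cv2) and the standard library are available. Lean on these libraries where they do the work, as an engineer would, in place of code of your own. Each camera call takes 0.05 s, during which the arm holds its last target. There are 200 camera calls.

## Working session

There is one attempt and no reset: what is moved stays moved. The work goes in short steps, each a Python script; the robot and the scene stay as the last script left them, time stands still between calls to the robot, and variables do not carry over. Pictures are saved under pics/ and viewed, at most 10 in all, crops included, and the job is handed in when it is done.

```bash
mkdir -p pics; ls; cat > h.py <<'E'
import numpy as np, cv2
from station import ctrl,get_state,vision,ticket,models
from scipy.spatial.transform import Rotation as Ro
def cam(n):
    i=vision.camera_info(n); K=np.array(i["mtx"]);d=np.array(i["dist_coeffs"])
    if "R" in i: R=np.array(i["R"]);t=np.array(i["t"])
    else:
        s=get_state();q=np.array(s["eef_rot"]);T=np.eye(4);T[:3,:3]=Ro.from_quat(q[[1,2,3,0]]).as_matrix();T[:3,3]=s["tcp_pos"]
        M=np.linalg.inv(T@np.array(i["hand_eye"]));R=M[:3,:3];t=M[:3,3]
    return K,d,R,t
def world(c,px,z):  # px Nx2, z along axis
    K,d,R,t=c; px=np.asarray(px,float).reshape(-1,1,2)
    u=cv2.undistortPoints(px,K,d)[:,0]; z=np.broadcast_to(z,(len(u),))
    P=np.c_[u*z[:,None],z]; return (P-t)@R
def plane(c,px,h):
    K,d,R,t=c; u=cv2.undistortPoints(np.asarray(px,float).reshape(-1,1,2),K,d)[:,0]
    r=np.c_[u,np.ones(len(u))]@R; o=-R.T@t; return o+r*((h-o[2])/r[:,2])[:,None]
def proj(c,P):
    K,d,R,t=c; return cv2.projectPoints(np.asarray(P,float).reshape(-1,1,3),cv2.Rodrigues(R)[0],t,K,d)[0][:,0]
E
python3 - <<'E'
from h import *
for n in("scene","side"):
    c=cam(n);im,de=vision.grab_frame(n);cv2.imwrite(f"pics/{n}0.png",im);np.save(f"{n}0.npy",de)
    print(n,(-c[2].T@c[3]).round(3))
    for o in("rest_center","nest","mat","rest_hollow","mat_center","nest_rim","nest_ridge"):
        for r in models.recognise(n,o)[:4]:
            p=np.array(r["point"]);z=de[int(p[1]),int(p[0])];print(o,round(r["p"],2),p.round(0),world(c,[p],z).round(3)[0])
s=get_state();print(s,ctrl.pinch_z)
E
```

```text
pics
scene [ 1.112 -0.474  0.78 ]
rest_center 0.93 [240. 205.] [ 0.416 -0.069  0.003]
rest_center 0.87 [286. 212.] [ 0.572 -0.027  0.071]
rest_center 0.62 [286. 166.] [0.371 0.139 0.008]
nest 0.63 [270. 206.] [ 0.534 -0.048  0.074]
mat 0.55 [152. 286.] [ 0.513 -0.383  0.003]
rest_hollow 0.86 [242. 207.] [ 0.431 -0.072  0.008]
rest_hollow 0.79 [291. 167.] [0.382 0.147 0.008]
rest_hollow 0.66 [289. 210.] [ 0.574 -0.019  0.073]
mat_center 0.88 [152. 283.] [ 0.506 -0.381  0.003]
mat_center 0.38 [288. 214.] [ 0.583 -0.03   0.074]
nest_rim 0.74 [154. 283.] [ 0.509 -0.377  0.003]
nest_rim 0.62 [268. 212.] [ 0.548 -0.067  0.076]
nest_ridge 0.63 [270. 208.] [ 0.539 -0.052  0.072]
side [0.408 0.894 0.59 ]
rest_center 0.87 [344. 284.] [0.383 0.161 0.007]
rest_center 0.81 [275. 209.] [ 0.575 -0.031  0.071]
rest_center 0.69 [333. 228.] [ 0.422 -0.071  0.009]
nest 0.57 [286. 218.] [0.54  0.018 0.077]
mat 0.96 [316. 183.] [ 0.497 -0.358  0.003]
rest_hollow 0.82 [272. 211.] [ 0.582 -0.013  0.073]
rest_hollow 0.69 [346. 285.] [0.378 0.159 0.004]
rest_hollow 0.63 [334. 232.] [ 0.417 -0.052  0.007]
res
[... 331 characters left out ...]
,  0.50744844, -0.2376435 ,  1.50019961,  0.1256657 ,
        1.14888003, -0.15476856]), 'qd': array([ 6.35492915e-04,  9.50179175e-04,  4.84095524e-04,  6.60914377e-04,
       -3.07851699e-05, -1.41384673e-03, -1.22613425e-03]), 'tau': array([ 5.52351212e-04, -6.20290446e+01, -2.18458459e+00, -2.49946922e+01,
        1.38736074e-02,  2.22766997e-03, -5.85556904e-06]), 'tcp_pos': array([ 0.23460907, -0.57929054,  0.23130864]), 'eef_rot': array([1.36652656e-05, 9.81546410e-01, 1.91224066e-01, 3.28951406e-05]), 'contact_force': array([-0.39792011, -0.01654298, -0.58416504]), 'wrist_torque': array([0.00896736, 0.01846025, 0.00180518]), 'gripper_force': 0.0, 'width': 0.08538522166962861} -0.0187
```

View pics/scene0.png

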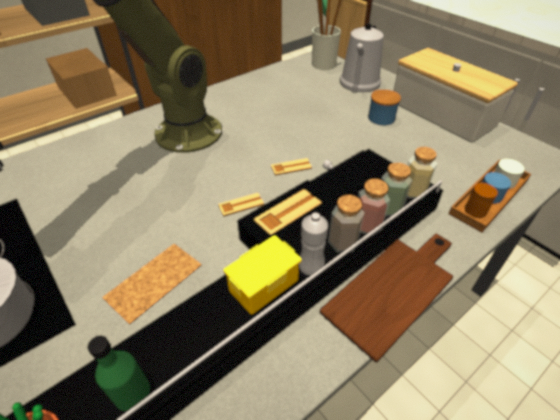

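View pics/side0.png

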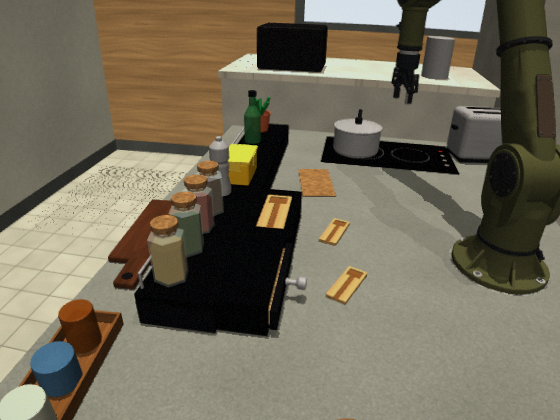

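The candidates in the scene view are a small rest on the worktop at (240,205), another at (290,166), and the largest one flush in the black shelf at (288,212). I choose (288,212), the largest. Its hollow end is at about (270,219), towards the hob. Next I take a close wrist view.

```bash
cat >> h.py <<'E'
def fit(c,n,o,near,h,im=None):
    "rectangle of mask on plane z=h: centre, long axis yaw (pointing +y), size"
    for r in models.masks_of(n,o):
        m=r["mask"].astype(np.uint8); ct=max(cv2.findContours(m,0,cv2.CHAIN_APPROX_NONE)[0],key=cv2.contourArea)
        P=plane(c,ct[:,0],h)[:,:2]; 
        (x,y),(w,l),a=cv2.minAreaRect((P*1000).astype(np.float32))
        if np.hypot(x/1e3-near[0],y/1e3-near[1])>.1: continue
        a=np.radians(a)+(np.pi/2 if w<l else 0); v=np.array([np.cos(a),np.sin(a)]); v*=np.sign(v[1])
        return np.array([x,y])/1e3,np.arctan2(v[1],v[0])-np.pi/2,(min(w,l),max(w,l)),r["p"]
def down(yaw,tilt=0):  # tool y along nest x rotated yaw; tool z down; x=... 
    q=(Ro.from_euler('z',yaw)*Ro.from_euler('x',tilt)*Ro.from_matrix(np.array([[0,1,0],[1,0,0],[0,0,-1.]]))).as_quat(); return q[[3,0,1,2]]
E
python3 - <<'E'
from h import *
c=cam("scene");vision.grab_frame("scene");r=fit(c,"scene","rest_center",(.575,-.03),.075);print(r);m=fit(c,"scene","mat",(.5,-.37),.004);print(m)
yaw=r[1]
# choose half turn by joint nearness
best=None
for k in(0,np.pi):
    q=down(yaw+k); j=ctrl.ik([.575,-.07,.33],q)
    print(k,j)
i=vision.camera_info("wrist");print(np.array(i["hand_eye"]).round(3),np.array(i["mtx"]).round(0))
E
```

```text
(array([ 0.57170935, -0.02178828]), np.float64(0.01125835330252567), (70.92849731445312, 173.5702362060547), 0.95)
(array([ 0.49912769, -0.37464557]), np.float64(0.19621621634729003), (109.08370971679688, 208.9371337890625), 0.94)
0 [ 0.61508681  0.46563556 -0.88052526  1.44272904  0.35894189  1.40054336
 -0.26191888]
3.141592653589793 [-0.54958407  0.57763937  1.15205084  1.45787245 -0.52694008  1.44424339
 -2.52416474]
[[-0.001 -0.962 -0.275  0.068]
 [ 1.    -0.001  0.     0.   ]
 [-0.    -0.275  0.962 -0.143]
 [ 0.     0.     0.     1.   ]] [[295.   0. 279.]
 [  0. 295. 213.]
 [  0.   0.   1.]]
```

```bash
python3 - <<'E'
from h import *
ctrl.movep([.57,-.05,.34],down(.011))
from itertools import product
for k,p in enumerate([None,[.57,-.09,.29]]):
    if p: ctrl.movel(p,max_speed=.2)
    c=cam("wrist");im,de=vision.grab_frame("wrist");cv2.imwrite(f"pics/w{k}.png",im)
    print(get_state()["time"],fit(c,"wrist","rest_center",(.572,-.022),.075))
    for o in("rest_hollow","nest_rim","rest_plain","rest_center"):
        for r in models.recognise("wrist",o)[:2]:
            q=np.array(r["point"]);print(o,round(r["p"],2),q.round(),world(c,[q],de[int(q[1]),int(q[0])]).round(4)[0])
E
```

```text
3.2667 None
rest_hollow 0.77 [187. 180.] [ 0.4194 -0.0652  0.0074]
rest_hollow 0.72 [143.  34.] [0.3729 0.1443 0.0073]
nest_rim 0.84 [258. 143.] [ 0.538  -0.0025  0.0637]
nest_rim 0.58 [284. 153.] [ 0.5747 -0.0147  0.0723]
rest_plain 0.95 [142.  31.] [0.3723 0.1477 0.0076]
rest_plain 0.67 [185. 176.] [ 0.4164 -0.058   0.0076]
rest_center 0.87 [184. 178.] [ 0.4134 -0.0612  0.0071]
rest_center 0.85 [281. 151.] [ 0.5708 -0.0123  0.073 ]
4.0333 (array([ 0.57230096, -0.02129066]), np.float64(0.025968698090606646), (67.64842224121094, 171.0620574951172), 0.67)
rest_hollow 0.72 [280. 121.] [ 0.5684 -0.0124  0.0722]
rest_hollow 0.64 [114.  16.] [0.3591 0.1134 0.0063]
nest_rim 0.95 [310.  98.] [0.6024 0.0126 0.0751]
rest_plain 0.78 [284. 120.] [ 0.5736 -0.0113  0.0729]
rest_plain 0.77 [116.  13.] [0.3606 0.1172 0.0054]
rest_center 0.91 [284. 119.] [ 0.5738 -0.0104  0.0717]
rest_center 0.69 [118.  15.] [0.363  0.1147 0.0051]
```

View pics/w1.png

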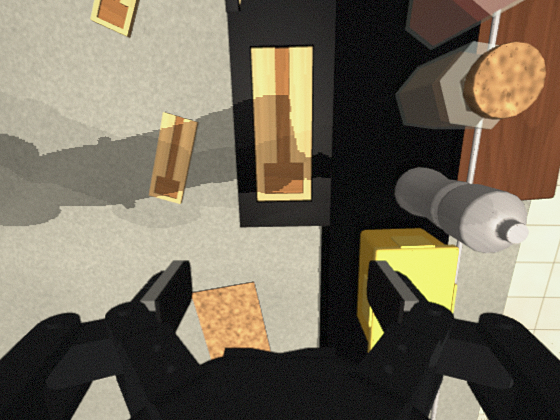

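The view shows the rest filling the recess, with corners at about (250,46), (312,46), (313,200) and (257,201) and the hollow at (284,179). The tub starts at column 360, and there is a small look-alike at (173,158). I refine the pose by colour and measure the tub's clearance.

```bash
python3 - <<'E'
from h import *
c1=cam("wrist");q=down(.011);K,d=c1[:2]
def wc(p):
    T=np.eye(4);T[:3,:3]=Ro.from_quat(q[[1,2,3,0]]).as_matrix();T[:3,3]=p
    M=np.linalg.inv(T@np.array(vision.camera_info("wrist")["hand_eye"]));return K,d,M[:3,:3],M[:3,3]
for f,c in(("w0",wc([.57,-.05,.34])),("w1",c1)):
    im=cv2.imread(f"pics/{f}.png");b,g,r=[im[...,k].astype(int) for k in range(3)]
    m=((r-b>25)&(r>60)).astype(np.uint8)
    n,l,st,_=cv2.connectedComponentsWithStats(cv2.morphologyEx(m,cv2.MORPH_CLOSE,np.ones((5,5))))
    pp=proj(c,[[.572,-.0,.075]])[0].astype(int); k=l[pp[1],pp[0]];print(f,pp,st[k])
    ct=cv2.findContours((l==k).astype(np.uint8),0,cv2.CHAIN_APPROX_NONE)[0];ct=max(ct,key=cv2.contourArea)
    P=plane(c,ct[:,0],.075)[:,:2];print(np.array(cv2.minAreaRect((P*1000).astype(np.float32))[0]),cv2.minAreaRect((P*1000).astype(np.float32))[1:])
print("hollow",plane(c1,[[284,179]],.07),"tub",plane(c1,[[360,232],[363,320]],.152))
im,de=vision.grab_frame("side");c=cam("side");print("side",fit(c,"side","rest_center",(.572,-.022),.075))
E
```

```text
w0 [282 142] [ 255   89   53  130 6443]
[572.05737305 -19.52716827] ((68.83462524414062, 172.33108520507812), 1.8802670240402222)
w1 [282 110] [ 251   46   62  156 9039]
[572.68041992 -20.74550629] ((68.2375717163086, 172.34185791015625), 1.8163214921951294)
hollow [[ 0.57518775 -0.08058839  0.07      ]] tub [[ 0.65135159 -0.12017584  0.152     ]
 [ 0.66350321 -0.22329852  0.152     ]]
side (array([ 0.57364038, -0.01645683]), np.float64(0.037885875834925864), (66.17875671386719, 166.46298217773438), 0.62)
```

```bash
cat >> h.py <<'E'
YAW=.032;N=np.array([.5727,-.0210]);Q=down(YAW)
def nw(y,z,x=0): return [N[0]+x*np.cos(YAW)-y*np.sin(YAW),N[1]+x*np.sin(YAW)+y*np.cos(YAW),z]
def nest(p): 
    d=np.array(p[:2])-N;return np.array([d[0]*np.cos(YAW)+d[1]*np.sin(YAW),-d[0]*np.sin(YAW)+d[1]*np.cos(YAW),p[2]])
def st(l=""):
    s=get_state();print(l,round(s["time"],2),(nest(s["tcp_pos"])*1e3).round(1),s["contact_force"].round(1),round(s["width"]*1e3,1),round(s["gripper_force"],1));return s
E
python3 - <<'E'
from h import *
ctrl.close_gripper(force=40)
ctrl.movep(nw(-62,.11) if 0 else nw(-.062,.11),Q);f0=st("above")["contact_force"]
ctrl.movel(nw(-.062,.078),max_speed=.1);st()
z=.076
while z>.062:
    z-=.001;ctrl.movel(nw(-.062,z),max_speed=.05);s=st()
    if (s["contact_force"]-f0)[2]>1.2 : break
im,_=vision.grab_frame("wrist");cv2.imwrite("pics/w2.png",im)
E
```

```text
above 5.9 [  1.1 -61.8 111.2] [1.  0.4 0.2] 0.4 0.0
 6.37 [  0.4 -62.   78.6] [-0.8  0.4  0.5] 0.2 0.0
 6.62 [  0.2 -62.   75.4] [ 0.2 -0.2 -0.1] -0.0 0.0
 6.87 [ -0.  -62.   74.1] [-0.6  1.3 -0.4] 0.1 0.0
 7.12 [ -0.1 -62.   72.9] [ 0.1 -0.1  0.4] 0.0 0.0
 7.37 [ -0.1 -62.   71.9] [-1.2 -0.5 -0.2] 0.2 0.0
 7.62 [ -0.1 -62.   70.9] [ 0.7  0.4 -0.3] 0.1 0.0
 7.87 [  0. -62.  70.] [-0.5 -0.6 -0.1] 0.2 0.2
 8.12 [ -0.  -62.   68.9] [ 0.4 -0.1  0.5] -0.2 0.2
 8.37 [  0.  -62.1  67.9] [ 0.2 -0.1  0.2] -0.0 0.2
 8.62 [ -0.  -62.   66.9] [-0.6  0.8  0.5] 0.2 0.2
 8.87 [ -0.  -62.   65.9] [-0.2 -0.2 -0.1] 0.3 0.2
 9.12 [  0.  -62.   64.9] [0.4 0.1 0.8] -0.2 0.2
 9.37 [ -0. -62.  64.] [ 0.9 -0.3  0.6] 0.1 0.2
 9.62 [ -0.  -62.   62.9] [-0.5 -0.1  0. ] -0.3 0.2
 9.87 [ -0.  -62.   61.9] [-0.3 -0.   0.5] -0.0 0.2
```

View pics/w2.png

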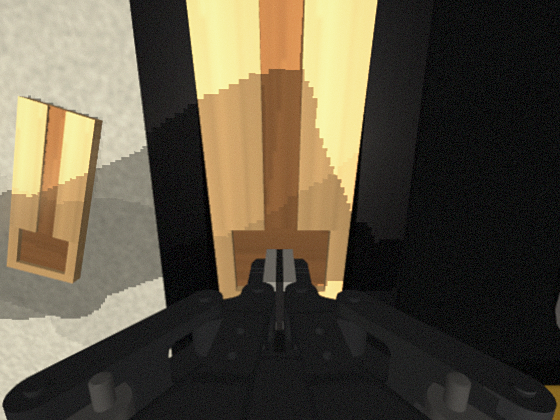

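The fingers are in the hollow at about (280,265), with its inner wall at row 230, and the rest is tipped. The floor was touched at 70 mm, as expected. Next I slide along.

```bash
python3 - <<'E'
from h import *
ctrl.pause(.15)
for y in(-.062,-.056,-.051,-.046,-.041,-.037):
    ctrl.movel(nw(y,.0702-.22*(-y-.021)),max_speed=.03);st()
im,_=vision.grab_frame("wrist");im2,_=vision.grab_frame("side");cv2.imwrite("pics/w3.png",np.hstack([cv2.resize(im[100:320,130:430],(400,293)),cv2.resize(im2[170:260,215:335],(390,293))]))
E
```

```text
10.32 [ -0.  -62.   61.1] [ 0.6 -0.2  0.4] -0.2 0.2
 10.68 [  0.1 -55.5  62.6] [-0.8  0.7  0.4] -0.0 0.2
 10.99 [  0.1 -50.6  63.7] [-0.4 -0.6 -0.1] -0.4 0.2
 11.31 [  0.  -45.7  64.8] [-0.1 -0.4  1. ] 0.3 0.4
 11.62 [  0.1 -40.6  65.9] [-0.7 -0.8  1.1] 0.1 0.9
 11.91 [  0.1 -36.8  66.8] [ 0.5 -1.7  2.5] 0.1 1.3
```

View pics/w3.png

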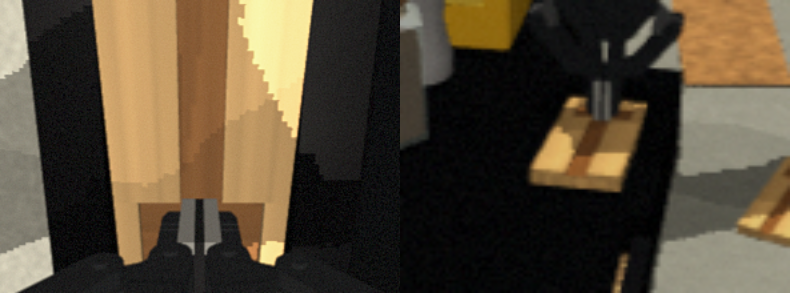

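The left crop shows the fingers against the hollow's inner wall. The right crop shows the rest tipped, with its plain end's thickness visible above the shelf at about (575,180). I let it up.

```bash
python3 - <<'E'
from h import *
ctrl.movel(nw(-.0372,.0690),max_speed=.02);st()
ctrl.movel(nw(-.038,.073),max_speed=.02);st()
ctrl.movel(nw(-.040,.10),max_speed=.08);ctrl.pause(.3);st()
ctrl.movel(nw(-.040,.24),max_speed=.2);ctrl.ungrasp();st()
c=cam("wrist");im,de=vision.grab_frame("wrist");np.save("w4.npy",de)
im2,_=vision.grab_frame("side");cv2.imwrite("pics/w4.png",np.hstack([im[:300,130:430],cv2.resize(im2[170:260,215:335],(400,300))]))
print(proj(c,[nw(.0875,.075),nw(.0,.075)]))
for x in(-.02,.02):
  for y in np.arange(.02,.125,.01):
    p=proj(c,[nw(y,.085,x)])[0].astype(int);w=world(c,[p],np.median(de[p[1]-1:p[1]+2,p[0]-1:p[0]+2]))[0];print((nest(w)*1e3).round(1),im[p[1],p[0]])
E
```

```text
12.28 [ -0.  -36.9  69. ] [ 1.2  0.1 -0.3] 0.1 0.0
 12.62 [  0.1 -38.   73.1] [-0.8 -0.6  0.2] -0.2 0.0
 13.42 [ -0.2 -39.9  99.7] [-0.5  0.4 -0.7] 0.0 0.0
 15.05 [  0.  -40.  240.1] [ 0.5 -0.  -0.5] 85.4 0.0
[[280.45490924  63.86406329]
 [280.44846732 157.52479485]]
[-20.4  20.6  78.9] [119 183 228]
[-21.1  30.2  80.4] [122 185 226]
[-20.8  40.4  81.6] [117 181 225]
[-20.6  50.4  82.4] [117 180 223]
[-20.3  60.9  83.7] [184 255 255]
[-20.   70.3  85.2] [179 248 253]
[-20.7  80.3  86.2] [181 248 253]
[-20.3  89.9  87.8] [182 248 253]
[-20.9 102.5  75.3] [55 61 59]
[-20.7 113.3  75. ] [54 58 60]
[-21.4 123.7  75.3] [50 50 54]
[19.5 20.6 78.9] [186 253 254]
[20.2 30.1 80. ] [183 250 253]
[19.9 40.4 81.5] [185 250 253]
[19.7 50.4 81.9] [184 250 253]
[19.3 60.9 84. ] [185 251 253]
[19.1 70.3 84.9] [186 250 253]
[19.7 80.3 85.9] [179 248 252]
[19.4 89.9 87.3] [182 249 252]
[ 20.1 102.4  75.5] [54 56 59]
[ 19.9 113.3  74.8] [55 56 57]
[ 20.6 123.9  74.3] [48 50 53]
```

View pics/w4.png

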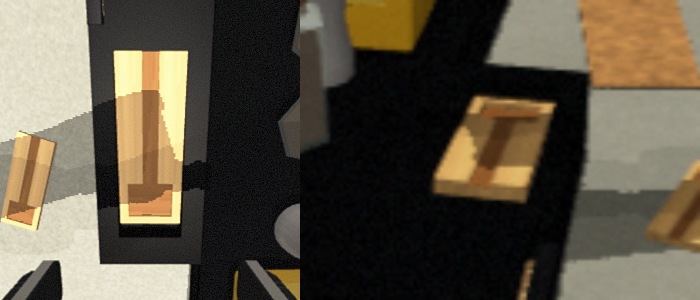

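The rest stays tilted: its top rises from 79 to 88 mm, a slope of about 0.125, and its plain end is on the rim at row 51. I measure the end and the mat, then grasp.

```bash
python3 - <<'E'
from h import *
c=cam("wrist");print("end",[(nest(p)*1e3).round(1) for p in plane(c,[[246,51],[317,51],[280,51]],.088)])
vision.grab_frame("side");print(fit(cam("side"),"side","mat",(.5,-.375),.004))
vision.grab_frame("scene");print(fit(cam("scene"),"scene","mat",(.5,-.375),.004))
T=.123
ctrl.movep(nw(.083,.12),down(YAW,T));st()
ctrl.movel(nw(.088,.080),max_speed=.08);st()
ctrl.movel(nw(.088,.071),max_speed=.03);st()
im2,_=vision.grab_frame("side")
ctrl.close_gripper(force=90);st("closed")
im,_=vision.grab_frame("wrist");cv2.imwrite("pics/w5.png",np.hstack([im[:,:],cv2.resize(im2[150:270,235:305],(240,420))]))
E
```

```text
end [array([-31. ,  95.5,  88. ]), array([32.7, 95.4, 88. ]), array([-0.5, 95.5, 88. ])]
(array([ 0.4996134 , -0.37274078]), np.float64(0.1891119012443674), (106.75572967529297, 223.54742431640625), 0.87)
(array([ 0.4995332 , -0.37431342]), np.float64(0.1948319385021804), (109.83596801757812, 209.5591278076172), 0.88)
 16.07 [  0.8  82.2 120.6] [-0.1 -0.1 -0.1] 85.2 0.0
 16.72 [ 0.1 88.1 80. ] [ 0.1 -0.4 -0.3] 85.3 0.0
 17.17 [-0.1 88.  70.9] [-0.3  0.2  0.9] 85.7 0.0
closed 17.55 [ 0.3 87.9 72. ] [-2.8 -1.3  9.2] 63.3 96.8
```

View pics/w5.png

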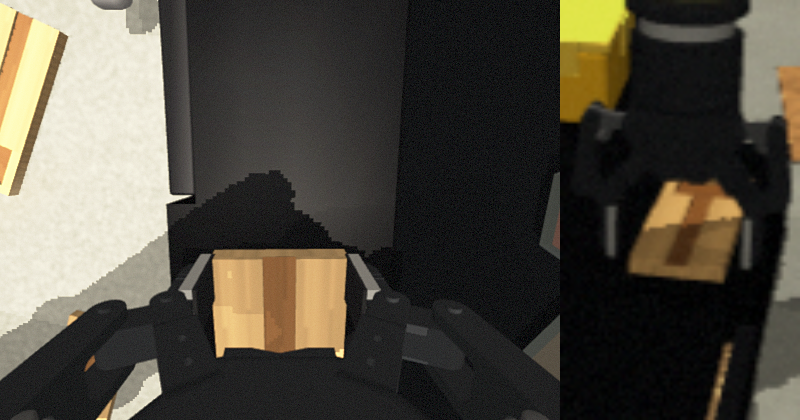

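The plain end is between the pads at rows 250–350. The width reads 63 mm with 97 N, and the tips rest lightly on the shelf at 9 N. I lift and check for droop.

```bash
cat >> h.py <<'E'
MC=np.array([.4995,-.3738]);MY=.193
def mw(y,z,x=0): return [MC[0]+x*np.cos(MY)-y*np.sin(MY),MC[1]+x*np.sin(MY)+y*np.cos(MY),z]
E
python3 - <<'E'
from h import *
ctrl.movel(nw(.088,.10),max_speed=.05);st()
ctrl.movel(nw(.088,.20),max_speed=.12);st()
p=mw(.0755,.20);ctrl.movel(nw(.03,.22),frame=down(YAW),max_speed=.12) ;st()
ctrl.movel(p,frame=down(MY),max_speed=.15);st()
ctrl.movel(mw(.0755,.06),max_speed=.12);ctrl.pause(.2);s=st();print(np.array(s["tcp_pos"]),p)
c=cam("side");im,de=vision.grab_frame("side")
for r in models.masks_of("side","rest_center"):
    m=r["mask"];rr,cc=np.nonzero(m&(de>0));w=world(c,np.c_[cc,rr],de[rr,cc]);print(r["p"],w.mean(0))
    if abs(w[:,1].mean()+.37)<.12:
        d=w[:,:2]-MC;y=-d[:,0]*np.sin(MY)+d[:,1]*np.cos(MY);k=np.abs(d@[np.cos(MY),np.sin(MY)])<.05;g=k&(w[:,2]>.03);print("slope",np.polyfit(y[g],w[g,2],1),y[g].min(),y[g].max())
im2,_=vision.grab_frame("scene");cv2.imwrite("pics/w6.png",np.hstack([cv2.resize(im[120:260,240:380],(400,400)),cv2.resize(im2[210:350,80:220],(400,400))]))
E
```

```text
18.33 [-0.1 87.8 99.9] [ 0.4 -0.2 -1.4] 63.2 98.4
 19.32 [ -0.5  87.8 199.2] [ 0.5 -1.5 -1.7] 63.3 98.4
 19.98 [-1.000e-01  3.040e+01  2.199e+02] [ 0.6  0.1 -1.6] 63.3 98.4
 22.27 [ -96.2 -275.   200.2] [ 0.9 -0.5 -0.9] 63.2 98.4
 23.78 [ -96.3 -276.    60.5] [ 0.2  0.5 -1.3] 63.4 98.4
[ 0.48524146 -0.29991111  0.06053944] [np.float64(0.4850187939684174), np.float64(-0.29970179035988215), 0.2]
0.78 [0.3769214  0.16205169 0.00699218]
0.75 [ 0.48982483 -0.34311296  0.07313004]
slope [-0.00929242  0.07361354] -0.08162222672124111 0.09179578287503672
0.61 [ 0.41929156 -0.05510409  0.00734967]
```

View pics/w6.png

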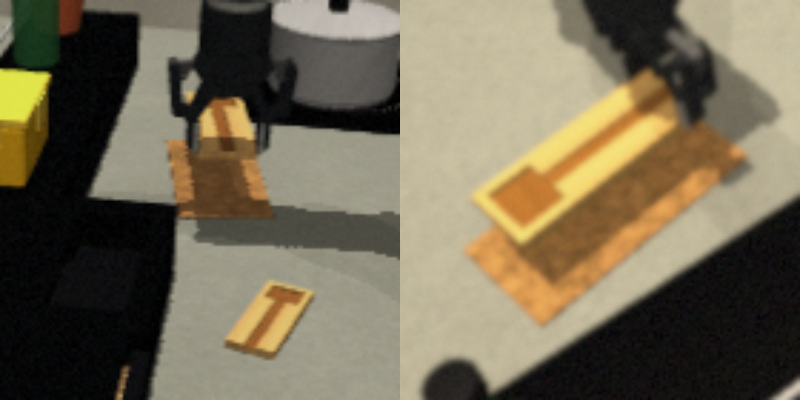

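The rest is held level over the mat (slope −0.009) in line with it, with the hollow towards the hob. I lower until contact.

```bash
python3 - <<'E'
from h import *
ctrl.movel(mw(.0755,.012),max_speed=.08);ctrl.pause(.1);f=st()["contact_force"][2]
z=.008
while z>-.001:
    ctrl.movel(mw(.0755,z),max_speed=.01);s=st()
    if s["contact_force"][2]-f>3: break
    z-=.001
ctrl.ungrasp();st()
ctrl.movel(mw(.0755,.10),max_speed=.1);ctrl.movel(mw(.10,.25),max_speed=.2);st()
for n in("side","scene"):
    im,de=vision.grab_frame(n);c=cam(n);print(n,fit(c,n,"rest_center",MC,.016),"want",MC,MY)
cv2.imwrite("pics/w7.png",cv2.resize(im[210:350,80:220],(560,560)))
for o in("tub","mill","jar_a"):
    for r in models.recognise("scene",o)[:1]:print(o,r["point"])
E
```

```text
24.78 [ -96.2 -275.8   12.4] [ 0.2  0.2 -1.2] 62.9 98.4
 25.33 [ -96.6 -275.7    8. ] [-0.7 -0.3 -1.3] 63.1 98.4
 25.58 [ -96.6 -275.7    6.9] [ 0.1  1.4 -2.6] 63.4 98.4
 25.83 [ -96.6 -275.7    5.9] [ 0.2  0.5 -2.1] 63.3 98.4
 26.08 [ -96.6 -275.7    4.9] [-0.8  0.3 -1.1] 63.1 98.4
 26.33 [ -96.6 -275.7    3.9] [ 0.3  0.1 -1.7] 63.4 98.4
 26.58 [ -96.6 -275.8    2.9] [-0.  -0.4 -2. ] 63.4 98.4
 26.83 [ -96.5 -275.8    2. ] [-0.  -0.4 -0.8] 63.1 98.4
 27.08 [ -96.4 -275.8    1.3] [-0.5  0.4  3.5] 63.3 98.9
 27.44 [ -96.5 -275.8    0.9] [0.  0.4 0.7] 85.3 0.0
 29.49 [-101.2 -251.7  248.9] [ 0.4 -0.9 -0.5] 85.1 0.0
side (array([ 0.49965753, -0.35988629]), np.float64(0.19872468106754915), (72.59239959716797, 191.29734802246094), 0.55) want [ 0.4995 -0.3738] 0.193
scene (array([ 0.50337112, -0.37369992]), np.float64(0.2081054662702715), (75.65470123291016, 171.05355834960938), 0.8) want [ 0.4995 -0.3738] 0.193
tub [264.1, 275.3]
mill [313.5, 240.8]
jar_a [419.5, 168.2]
```

View pics/w7.png

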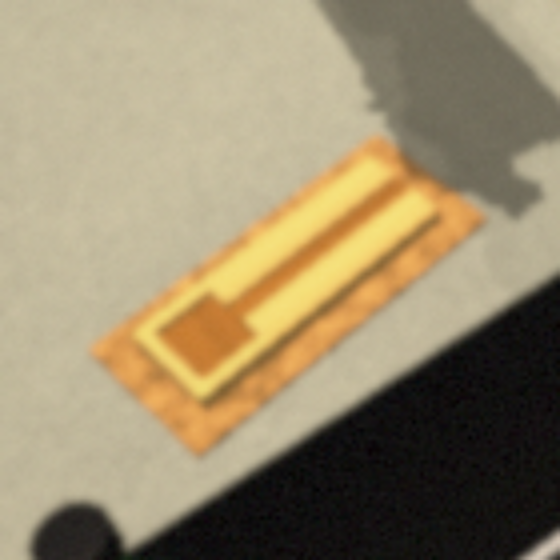

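The rest lies flat in the middle of the mat, in line with it, with the hollow end at (205,335) towards the hob. I hand the job in.

```bash
python3 -c "
from h import *
print(ticket.close_job())"
```

```text
the job is handed in; nothing more can be done
None
```

The spoon rest lies flat on the middle of the cork mat, hollow end towards the hob and within about 4 mm and 0.02 rad by the scene camera; the job was handed in at about 30 s with the jars, mill and container untouched, but no verdict came back.

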